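# Seat three push-in fasteners in order

### The arm

A 6-joint arm with a two-finger parallel gripper is mounted at the origin on the work surface. World frame = base frame: x ahead of the robot, y to its left, z up, the work surface at z = 0. Lengths are in m, angles in degrees, forces in N, time in s.
With the tool pointing down it reaches from about 0.25 to 0.775 m from the base axis. Payload 4 kg.
Tool frame: the origin (TCP) lies on the mounting face of the last link; the fingertips stand 173 mm ahead of it and the grasp point (between the pads) lies 155 mm ahead of it; z points along the fingers, y is the line along which they close (so a half turn about z gives the same grasp; the last joint's range is limited). The gripper opens to 85 mm and grips with 20 to 120 N. Pads are 22 mm wide; open, the fingers measure 114 mm over their backs; the gripper's body (76 mm by 85 mm) begins 54 mm behind the grasp point. The pads swing forward as they close: fully open they stand 13 mm farther back than shut.
Start: joints at [-70.766, 4.996, 78.535, -0, 96.463, -5.907], TCP at [0.234, -0.498, 0.405] pointing down, gripper open.
Joint ranges: [-177.83, 177.83], [-43.37, 116.18], [15.69, 146.23], [-61.86, 241.86], [9.47, 152.12], [-147.06, 147.06]. Speed limits (degrees/s): [159.86, 159.86, 180, 180, 180, 180].

### API

Orientations are given as a 3x3 rotation matrix whose columns are the frame's x, y, z axes.
In Python, from plant import r, viewer gives the robot as it stands.
- The arm moves only by the tool drive_tool, never from a script. Its argument "steps" is a list of rows, each a list of 7 numbers: the shift along the world's x, y, z in mm, then the turn, a rotation vector about the world's x, y, z in degrees, then the opening, from 0 (shut) to 1 (fully open). A call has 1 to 10 rows; each row is the pose to reach, as a shift and turn from the pose commanded when the call began; what a row does not reach only later rows make up. A row lasts 1/12 s, in which the tool goes at most 41.7 mm and 7.16 degrees, less where a joint would pass 70% of its speed; a pose out of reach is approached as far as the arm can. A call with a gripper value outside its range is refused whole. The fingers move at their own pace and stop on an object; "newtons" is the grip in N (left out, the last holds). Time passes only in rows, so rows that repeat a pose let the fingers close. It gives the time, the measured TCP pose, the force, the opening and the grip force at its end, in the units of the state.
- r.sense(): the state, without advancing time (a new reading comes with each control period).
- viewer.camera(name): name is "side" or "top"; returns the picture (400x640x3 uint8, blue, green, red); there is no depth.
- viewer.camera_model(name): a dict with "intrinsics" (3x3 intrinsics, pixels), "R" (3x3) and "t" (3): a world point X has camera coordinates R X + t. Camera axes: x right, y down, z forward; pixel columns grow to the right and rows downward; lengths in m; the calibration is good to about 2 mm. A picture is of the moment at which its call begins. camera_model takes no time and is no camera call.
- r.finish_job(): hands the job in; it is judged then, once.
The state is a dict: "time_s": time; "qpos": joint angles; "qd": joint speeds; "joint_efforts": joint torques, N m; "eef_pos": TCP position; "ee_rot": TCP orientation; "wrist_force": force on the tool from outside, world axes, zero at the start; "moment": the same for the moment, N m; "gripper_width": opening from 0.0 (shut) to 1.0 (fully open); "finger_force": force on a finger pad.
Only numpy, scipy, OpenCV 4.12 (cv2) and the standard library are available. Lean on these libraries where they do the work, as an engineer would, in place of code of your own. Each camera call takes 0.05 s, during which the arm holds its last target. There are 200 camera calls.

### The job

With the tips of closed fingers, lightly press the push-in fasteners on the metal plate fully down onto their collars, one after another: first the yellow, then the blue, then the green one. Leave the red one up, pull none of them out, and leave the connector, the tools and everything else where they lie.

Things in the scene. Friction and masses are not known exactly. Their poses are not given: they have to be found in the camera images.
- plate: Bare grey metal instrument plate, 260 mm (its y) by about 190 mm (its x), 14 mm thick, notched along its -x edge, screwed down immovably on the blue mat. Origin at the centre of its underside, z up; its top is 14 mm above the origin. Four push-in fasteners stand on it, 118 to 214 mm apart; which colour stands at which place changes.
- yellow: Fixed dark steel collar of the yellow fastener, 32 mm across, 4 mm high, on the plate. Origin at the centre of its underside (on the plate's top), z up.
- yellow_top (a point): Centre of the top face of the yellow fastener's soft round cap (26 mm across, 6 mm thick). It moves with the cap: 18 mm above the collar's origin at joint value 0, 10 mm when seated; the cap also gives under the finger by 0.4 mm per newton, at most 5 mm, and springs back when released (this is not counted in the joint).
- yellow_pin (a joint): How far the yellow cap is pressed down (m): 0 to 0.0015 at the start, 0.008 seated on its collar. Slides straight down against a friction of about 3 N and stays where it is left (no spring); it meets a firm stop at 0.008. It could also be pulled up, to -0.006, which spoils it.
- blue: Fixed dark steel collar of the blue fastener, 32 mm across, 4 mm high, on the plate. Origin at the centre of its underside (on the plate's top), z up.
- blue_top (a point): Centre of the top face of the blue fastener's soft round cap (26 mm across, 6 mm thick). It moves with the cap: 18 mm above the collar's origin at joint value 0, 10 mm when seated; the cap also gives under the finger by 0.4 mm per newton, at most 5 mm, and springs back when released (this is not counted in the joint).
- blue_pin (a joint): How far the blue cap is pressed down (m): 0 to 0.0015 at the start, 0.008 seated on its collar. Slides straight down against a friction of about 3 N and stays where it is left (no spring); it meets a firm stop at 0.008. It could also be pulled up, to -0.006, which spoils it.
- green: Fixed dark steel collar of the green fastener, 32 mm across, 4 mm high, on the plate. Origin at the centre of its underside (on the plate's top), z up.
- green_top (a point): Centre of the top face of the green fastener's soft round cap (26 mm across, 6 mm thick). It moves with the cap: 18 mm above the collar's origin at joint value 0, 10 mm when seated; the cap also gives under the finger by 0.4 mm per newton, at most 5 mm, and springs back when released (this is not counted in the joint).
- green_pin (a joint): How far the green cap is pressed down (m): 0 to 0.0015 at the start, 0.008 seated on its collar. Slides straight down against a friction of about 3 N and stays where it is left (no spring); it meets a firm stop at 0.008. It could also be pulled up, to -0.006, which spoils it.
- red: Fixed dark steel collar of the red fastener, 32 mm across, 4 mm high, on the plate. Origin at the centre of its underside (on the plate's top), z up.
- red_top (a point): Centre of the top face of the red fastener's soft round cap (26 mm across, 6 mm thick). It moves with the cap: 18 mm above the collar's origin at joint value 0, 10 mm when seated; the cap also gives under the finger by 0.4 mm per newton, at most 5 mm, and springs back when released (this is not counted in the joint).
- red_pin (a joint): How far the red cap is pressed down (m): 0 to 0.0015 at the start, 0.008 seated on its collar. Slides straight down against a friction of about 3 N and stays where it is left (no spring); it meets a firm stop at 0.008. It could also be pulled up, to -0.006, which spoils it.
- connector: Loose black-and-brass connector, 28 x 46 mm, 20 mm high, lying on the plate among the fasteners. Origin: centre of its underside.
- knife: Loose metal craft knife, 145 mm long, 12 mm thick, on the mat on the robot's side of the plate. Origin under its middle, x along it.
- tweezers: Loose steel tweezers, about 120 mm long, 8 mm high, on the mat on the +y side of the plate. Origin under the middle.
- tape: Loose roll of amber-brown tape, 68 mm across, 19 mm high, lying flat on the mat on the -y side of the plate. Origin: centre of its underside.
- driver: Loose screwdriver with a black handle, 160 mm long, under 35 mm high, on the mat on the far (+x) side of the plate. Origin below it, x along it.
- bottle: Loose white bottle with a blue cap, 60 mm across, 150 mm high, to the robot's left of the mat. Origin: centre of its underside.

How it is judged (in metres and radians):
On the way, in this order (a step that is already met when the one before it is completed fails the run):
1. the yellow fastener is pressed down onto its collar (value of joint yellow_pin above 0.0065 m), for 0.1 s.
2. the blue fastener is pressed down onto its collar (value of joint blue_pin above 0.0065 m), for 0.1 s.
3. the green fastener is pressed down onto its collar (value of joint green_pin above 0.0065 m), for 0.1 s.
At the end, for the whole second after the job is handed in: The yellow, blue and green caps are each pressed at least 6.5 mm of their 8 mm down and stay there, the red cap is still up (pressed less than 3 mm), and every loose thing lies within 12 mm of where it was (value of joint each of yellow_pin, blue_pin, green_pin above 0.0065 m and value of joint red_pin below 0.003 m and distance of each of connector, knife, tweezers, tape, driver, bottle from where it was at the start of the episode below 0.012 m); the robot touches nothing.
It fails at once if blue is pressed 3 mm or more before yellow is down, or green before blue is down ((value of joint blue_pin above 0.003 m and value of joint yellow_pin below 0.0065 m) or (value of joint green_pin above 0.003 m and value of joint blue_pin below 0.0065 m)).
It fails at once if the red fastener is pressed 3 mm or more (value of joint red_pin above 0.003 m).
It fails at once if a fastener is pulled up more than 2 mm above its 0 position (value of joint any of yellow_pin, blue_pin, green_pin, red_pin below -0.002 m).
It fails at once if a fastener or the plate is pressed harder than 20 N (contact force between any of the fingers, the arm and yellow above 20 N or contact force between any of the fingers, the arm and blue above 20 N or contact force between any of the fingers, the arm and green above 20 N or contact force between any of the fingers, the arm and red above 20 N or contact force between any of the fingers, the arm and plate above 20 N).
It fails at once if the connector, knife, tweezers, tape, screwdriver or bottle is moved or lifted by more than 12 mm (distance of any of connector, knife, tweezers, tape, driver, bottle from where it was at the start of the episode above 0.012 m).
It also fails if it takes over 38 s, if anything falls off the work surface, if the arm or the gripper's body presses on something with over 40 N, if the wrist force passes 120 N, or if a joint passes its speed limit or range.

## Working session

There is one attempt and no reset: what is moved stays moved. The work goes in short steps, Python scripts to look and compute and a tool call to move; the robot and the scene stay as the last step left them, time stands still between calls to the robot, and variables do not carry over. Pictures are saved under pics/ and viewed, at most 10 in all, crops included, and the job is handed in when it is done.

Besides the shell and the picture viewer there is one more tool, called after "Emit:" as name(argument=value, ...) on one line, values as JSON. drive_tool: Moves the arm, as the interface text tells. Its arguments: {"type":"object","properties":{"steps":{"type":"array","items":{"type":"array","items":{"type":"number"}}},"newtons":{"type":"number"}},"required":["steps"]}

```bash
mkdir -p pics; python3 - <<'E'
from plant import r, viewer
import cv2
for n in("top","side"):
    cv2.imwrite(f"pics/{n}0.png",viewer.camera(n)); m=viewer.camera_model(n); print(n,m)
s=r.sense(); print(s)
E
```

```text
top {'intrinsics': array([[442.49649292,   0.        , 317.35772349],
       [  0.        , 442.49649292, 191.19003664],
       [  0.        ,   0.        ,   1.        ]]), 'R': array([[ 0.0170532 , -0.99967439, -0.01898138],
       [-0.99882182, -0.01616989, -0.04575486],
       [ 0.04543303,  0.01973929, -0.99877235]]), 't': array([0.08543153, 0.5920086 , 1.12723509])}
side {'intrinsics': array([[488.42773695,   0.        , 325.71817898],
       [  0.        , 488.42773695, 196.00390232],
       [  0.        ,   0.        ,   1.        ]]), 'R': array([[ 0.92320948, -0.38426165,  0.00521858],
       [-0.23127928, -0.56640358, -0.79101003],
       [ 0.30691064,  0.72906102, -0.61178092]]), 't': array([-0.51448171,  0.23077128,  0.74122948])}
{'time_s': 0.1, 'qpos': array([-7.07674599e+01,  5.03680429e+00,  7.86169974e+01, -8.36262283e-04,
        9.64640128e+01, -5.90773068e+00]), 'qd': array([ 0.04790795, -0.14914836, -0.3078134 ,  0.03625849, -0.05436355,
        0.02137046]), 'joint_efforts': array([ 2.99350504e-03, -3.53017402e+01, -3.14216852e+01,  6.02425553e-05,
        7.96687236e-03,  3.93297256e-06]), 'eef_pos': array([ 0.23361494, -0.49780659,  0.40362934]), 'ee_rot': array([[ 9.05271183e-01,  4.24833623e-01, -6.91027692e-04],
       [ 4.24834139e-01, -9.05269133e-01,  1.93671106e-03],
       [ 1.97213938e-04, -2.04682087e-03, -9.99997886e-01]]), 'wrist_force': array([-0.61202492,  0.62871438,  0.05533412]), 'moment': array([ 0.04401826, -0.00816128, -0.00319595]), 'finger_force': 0.0, 'gripper_width': 0.9991205339007571}
```

View pics/top0.png

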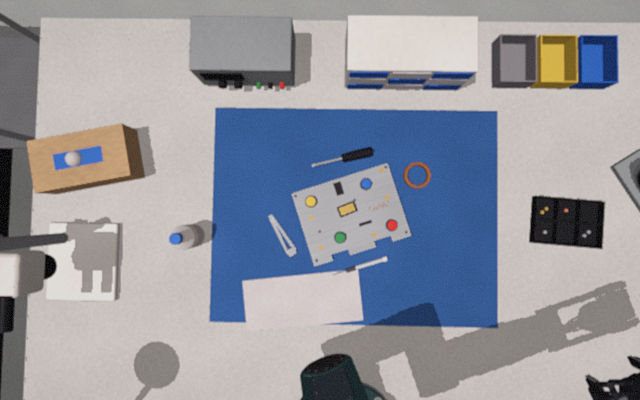

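View pics/side0.png

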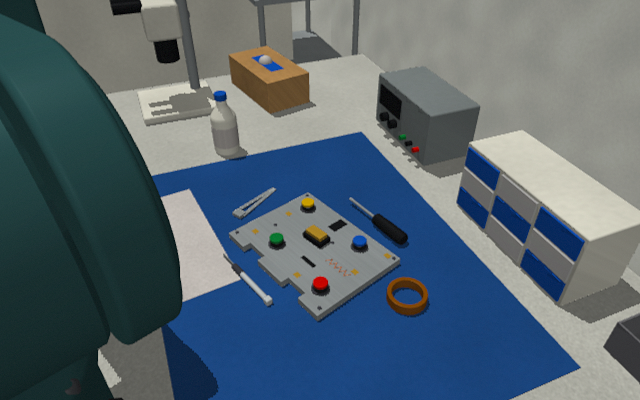

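The pictures show the caps. In the top view they are yellow (311,201), blue (366,184), green (340,238) and red (391,225). In the side view they are yellow (307,203), green (277,239), blue (360,242) and red (320,284). The connector is in the middle, at top (347,208). Next I'll take sub-pixel centroids and triangulate.

```bash
cat > h.py <<'E'
import cv2, numpy as np
from plant import viewer
def P(n):
    m=viewer.camera_model(n); return m["intrinsics"]@np.c_[m["R"],m["t"]]
def tri(a,b):
    X=cv2.triangulatePoints(P("top"),P("side"),np.float64(a).reshape(2,1),np.float64(b).reshape(2,1)); return (X[:3]/X[3]).ravel()
def onz(n,px,z):
    M=P(n); H=np.c_[M[:,0],M[:,1],M[:,2]*z+M[:,3]]; q=np.linalg.solve(H,[*px,1]); return q[:2]/q[2]
def proj(n,X):
    q=P(n)@[*X,1]; return q[:2]/q[2]
E
python3 - <<'E'
from h import *
C={"top":dict(yellow=(311,201),blue=(366,184),green=(340,238),red=(391,225)),"side":dict(yellow=(307,203),green=(277,239),blue=(360,242),red=(320,284))}
hue=dict(yellow=(18,35),blue=(100,125),green=(50,85),red=None)
cen={}
for n in C:
    im=cv2.imread(f"pics/{n}0.png"); hsv=cv2.cvtColor(im,cv2.COLOR_BGR2HSV).astype(int)
    for k,(u,v) in C[n].items():
        H,S,V=hsv[v-11:v+12,u-11:u+12].transpose(2,0,1)
        m=(S>110)&(V>60)&(((H<8)|(H>172)) if k=="red" else (H>=hue[k][0])&(H<=hue[k][1]))
        _,L,st,ce=cv2.connectedComponentsWithStats(m.astype(np.uint8))
        i=1+st[1:,4].argmax(); cen[n,k]=ce[i]+[u-11,v-11]; print(n,k,cen[n,k].round(1),st[i])
for k in C["top"]:
    print(k,tri(cen["top",k],cen["side",k]).round(4),onz("top",cen["top",k],.034).round(4),onz("side",cen["side",k],.031).round(4))
t=cv2.resize(cv2.imread("pics/top0.png")[155:275,270:430],None,fx=4,fy=4,interpolation=cv2.INTER_CUBIC)
s=cv2.resize(cv2.imread("pics/side0.png")[185:325,220:410],None,fx=4,fy=4,interpolation=cv2.INTER_CUBIC)
cv2.imwrite("pics/tc.png",t);cv2.imwrite("pics/sc.png",s)
E
```

```text
top yellow [310.5 201. ] [ 6  6 10 11 83]
top blue [365.7 183.4] [ 6  6 11 10 83]
top green [339.9 237. ] [ 6  6 10  9 70]
top red [391.6 224.7] [ 7  6 10 11 86]
side yellow [307.3 202.4] [  5   6  13  10 102]
side green [275.9 237.5] [  4   5  13  11 112]
side blue [359.2 240.6] [  4   4  14  12 130]
side red [320.  282.6] [  4   3  15  14 164]
yellow [0.5642 0.112  0.0304] [0.5646 0.1117] [0.5636 0.1114]
blue [ 0.6117 -0.0277  0.03  ] [ 0.6113 -0.0273] [ 0.6112 -0.0287]
green [0.4741 0.0361 0.0312] [0.4749 0.036 ] [0.4736 0.0366]
red [ 0.5078 -0.0941  0.0289] [ 0.5082 -0.0935] [ 0.5069 -0.0959]
```

View pics/sc.png

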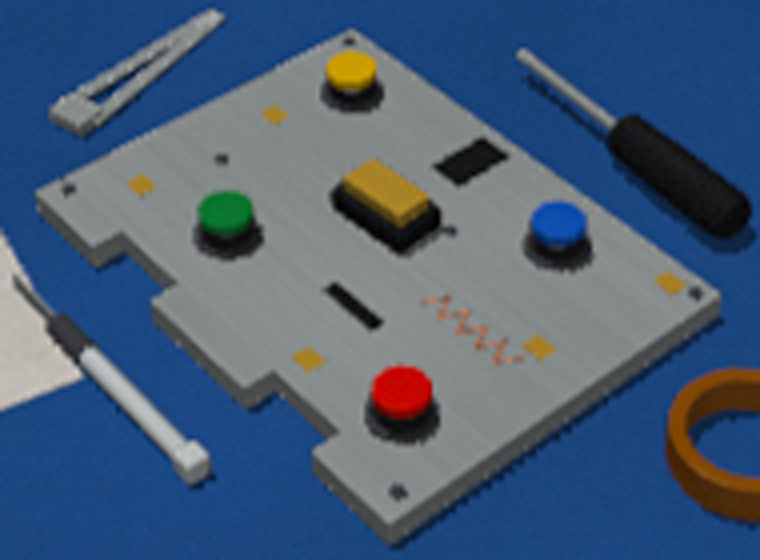

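View pics/tc.png

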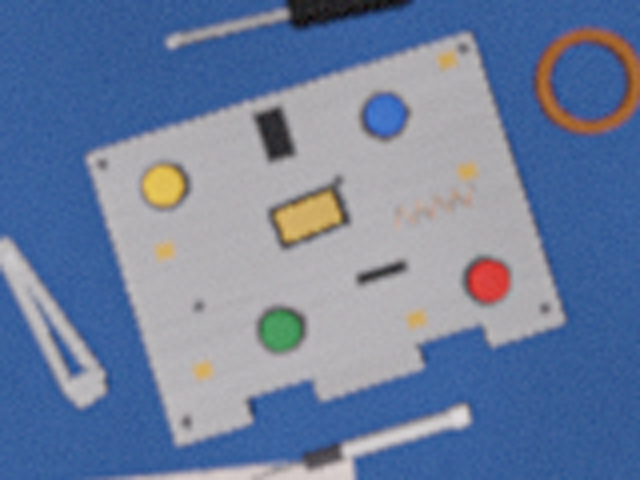

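In the enlarged crops all four caps are up. The connector (top crop around 310,215) sits clear of the three caps to press, and the cap tops come out at about z 0.033. I'll close the fingers and travel towards yellow.

Emit:
drive_tool(steps=[[10, 18, 0, 0, 0, 0, 0], [26, 48, 0, 0, 0, 0, 0], [44, 82, -5, 0, 0, 0, 0], [62, 116, -10, 0, 0, 0, 0], [80, 150, -15, 0, 0, 0, 0], [98, 184, -20, 0, 0, 0, 0], [116, 218, -25, 0, 0, 0, 0], [134, 252, -30, 0, 0, 0, 0], [152, 286, -35, 0, 0, 0, 0], [170, 320, -40, 0, 0, 0, 0]], newtons=20)

```text
time_s: 0.93
eef_pos: [0.4039, -0.176, 0.3642]
ee_rot: [[0.905, 0.425, -0.0], [0.425, -0.905, 0.0], [-0.0, -0.0, -1.0]]
wrist_force: [0.3, -1.0, 0.0]
gripper_width: 0.001
finger_force: 0.0
```

Emit:
drive_tool(steps=[[18, 34, -15, 0, 0, 0, 0], [36, 68, -30, 0, 0, 0, 0], [54, 102, -45, 0, 0, 0, 0], [72, 136, -60, 0, 0, 0, 0], [90, 170, -75, 0, 0, 0, 0], [108, 204, -90, 0, 0, 0, 0], [126, 236, -100, 0, 0, 0, 0], [142, 262, -110, 0, 0, 0, 0], [154, 280, -118, 0, 0, 0, 0], [160, 290, -122, 0, 0, 0, 0]])

```text
time_s: 1.77
eef_pos: [0.564, 0.1145, 0.2405]
ee_rot: [[0.904, 0.427, -0.003], [0.427, -0.904, 0.0], [-0.003, -0.001, -1.0]]
wrist_force: [0.1, 0.2, -0.5]
gripper_width: -0.003
finger_force: 0.0
```

Emit:
drive_tool(steps=[[0, 0, 0, 0, 0, 0, 0], [0, 0, 0, 0, 0, 0, 0], [0, 0, 0, 0, 0, 0, 0]])

```text
time_s: 2.02
eef_pos: [0.5634, 0.111, 0.2432]
ee_rot: [[0.906, 0.424, -0.0], [0.424, -0.906, -0.001], [-0.0, 0.001, -1.0]]
wrist_force: [0.1, -0.1, -0.8]
gripper_width: 0.001
finger_force: 0.0
```

Emit:
drive_tool(steps=[[1, 1, -10, 0, 0, 0, 0], [1, 1, -20, 0, 0, 0, 0], [1, 1, -27, 0, 0, 0, 0], [1, 1, -30, 0, 0, 0, 0], [1, 1, -30, 0, 0, 0, 0], [1, 1, -30, 0, 0, 0, 0]])

```text
time_s: 2.52
eef_pos: [0.5645, 0.1129, 0.2122]
ee_rot: [[0.905, 0.425, -0.001], [0.425, -0.905, -0.0], [-0.001, -0.0, -1.0]]
wrist_force: [0.2, 0.4, 0.4]
gripper_width: 0.002
finger_force: 0.0
```

```bash
python3 - <<'E'
from h import *
from plant import r
im=viewer.camera("side"); s=r.sense(); tip=s["eef_pos"]+.173*s["ee_rot"][:,2]
print(tip, proj("side",tip), s["wrist_force"])
cv2.imwrite("pics/y1.png",cv2.resize(im[130:260,210:400],None,fx=4,fy=4,interpolation=cv2.INTER_CUBIC))
E
```

```text
[0.56474416 0.11296557 0.03978587] [307.48564061 198.36551817] [-0.17014839 -0.05583236  0.60842263]
```

View pics/y1.png

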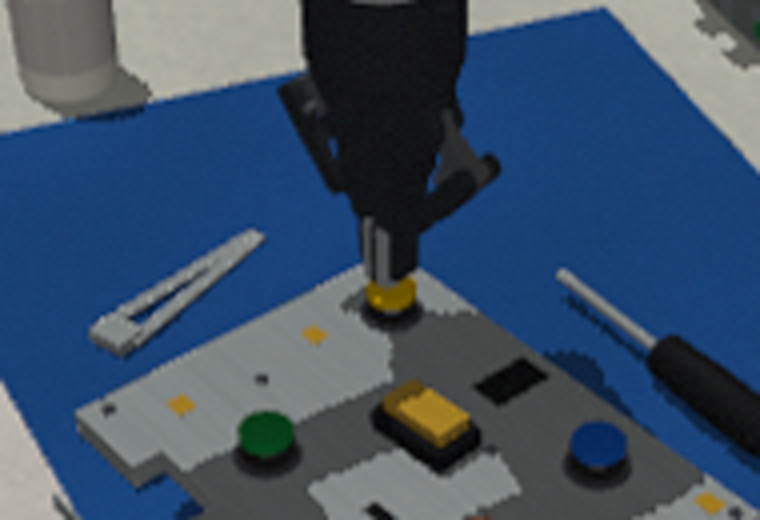

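The side crop shows the closed tips (around 390,275) centred just above the yellow cap (390,293), so I'll press down slowly and watch the force.

Emit:
drive_tool(steps=[[0, -1, -3, 0, 0, 0, 0], [0, -1, -5, 0, 0, 0, 0], [0, -1, -7, 0, 0, 0, 0], [0, -1, -8, 0, 0, 0, 0], [0, -1, -9, 0, 0, 0, 0], [0, -1, -10, 0, 0, 0, 0], [0, -1, -10, 0, 0, 0, 0]])

```text
time_s: 3.15
eef_pos: [0.5648, 0.1121, 0.203]
ee_rot: [[0.905, 0.425, 0.001], [0.425, -0.905, -0.0], [0.001, 0.0, -1.0]]
wrist_force: [-0.3, -0.6, 3.0]
gripper_width: -0.004
finger_force: 1.3
```

Emit:
drive_tool(steps=[[0, 0, -1, 0, 0, 0, 0], [0, 0, -2, 0, 0, 0, 0], [0, 0, -3, 0, 0, 0, 0], [0, 0, -3, 0, 0, 0, 0], [0, 0, -3, 0, 0, 0, 0]])

```text
time_s: 3.57
eef_pos: [0.5648, 0.1121, 0.1998]
ee_rot: [[0.905, 0.425, 0.001], [0.425, -0.905, -0.0], [0.001, 0.0, -1.0]]
wrist_force: [0.2, -0.9, 2.5]
gripper_width: 0.001
finger_force: 1.2
```

The cap is sliding at about 3 N. I'll keep going until the force rises at the stop.

Emit:
drive_tool(steps=[[0, 0, -1, 0, 0, 0, 0], [0, 0, -2, 0, 0, 0, 0], [0, 0, -2, 0, 0, 0, 0], [0, 0, -2, 0, 0, 0, 0]])

```text
time_s: 3.9
eef_pos: [0.5648, 0.1121, 0.198]
ee_rot: [[0.905, 0.425, 0.001], [0.425, -0.905, -0.0], [0.001, 0.0, -1.0]]
wrist_force: [1.2, -1.2, 3.0]
gripper_width: 0.002
finger_force: 1.8
```

Emit:
drive_tool(steps=[[0, 0, -1, 0, 0, 0, 0], [0, 0, -1, 0, 0, 0, 0], [0, 0, -1, 0, 0, 0, 0]])

```text
time_s: 4.15
eef_pos: [0.5648, 0.1121, 0.1973]
ee_rot: [[0.905, 0.425, 0.001], [0.425, -0.905, -0.0], [0.001, 0.0, -1.0]]
wrist_force: [-0.8, -0.5, 5.8]
gripper_width: 0.004
finger_force: 2.7
```

Emit:
drive_tool(steps=[[0, 0, -1, 0, 0, 0, 0], [0, 0, -1, 0, 0, 0, 0], [0, 0, -1, 0, 0, 0, 0]])

```text
time_s: 4.4
eef_pos: [0.5648, 0.1121, 0.1966]
ee_rot: [[0.905, 0.425, 0.001], [0.425, -0.905, -0.0], [0.001, 0.0, -1.0]]
wrist_force: [-0.5, -0.7, 6.8]
gripper_width: -0.001
finger_force: 3.5
```

The force now rises linearly past the stop, at about 0.4 mm/N, so yellow is seated. I'll lift and go over to blue.

Emit:
drive_tool(steps=[[0, 0, 5, 0, 0, 0, 0], [0, 0, 20, 0, 0, 0, 0], [0, 0, 40, 0, 0, 0, 0], [9, -27, 45, 0, 0, 0, 0], [19, -57, 45, 0, 0, 0, 0], [29, -87, 45, 0, 0, 0, 0], [38, -115, 45, 0, 0, 0, 0], [44, -132, 45, 0, 0, 0, 0], [46.5, -140, 45, 0, 0, 0, 0], [46.5, -140, 40, 0, 0, 0, 0]])

```text
time_s: 5.23
eef_pos: [0.6115, -0.0294, 0.2356]
ee_rot: [[0.906, 0.423, 0.0], [0.423, -0.906, -0.0], [0.0, 0.0, -1.0]]
wrist_force: [-0.0, -0.2, 1.6]
gripper_width: -0.003
finger_force: 0.0
```

Emit:
drive_tool(steps=[[0, 0, -8, 0, 0, 0, 0], [0, 0, -18, 0, 0, 0, 0], [0, 0, -23, 0, 0, 0, 0], [0, 0, -25, 0, 0, 0, 0], [0, 0, -25, 0, 0, 0, 0], [0, 0, -25, 0, 0, 0, 0]])

```text
time_s: 5.73
eef_pos: [0.6111, -0.0272, 0.2105]
ee_rot: [[0.905, 0.426, -0.0], [0.426, -0.905, 0.0], [-0.0, -0.0, -1.0]]
wrist_force: [-0.0, 0.1, 0.4]
gripper_width: 0.003
finger_force: 0.0
```

```bash
python3 - <<'E'
from h import *
from plant import r
im=viewer.camera("side"); s=r.sense(); tip=s["eef_pos"]+.173*s["ee_rot"][:,2]
print(tip, proj("side",tip), s["wrist_force"])
cv2.imwrite("pics/b1.png",cv2.resize(im[160:290,230:420],None,fx=4,fy=4,interpolation=cv2.INTER_CUBIC))
E
```

```text
[ 0.61137373 -0.02746208  0.03806868] [359.19481674 237.26815048] [0.31278724 0.63819713 0.46233869]
```

View pics/b1.png

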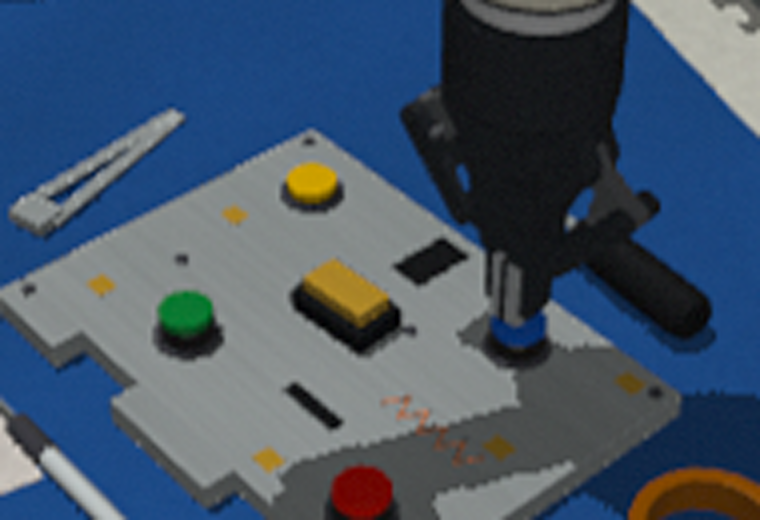

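Yellow (312,185) now sits low on its collar, and the tips (517,315) are centred over the blue cap. I'll press blue down to the same height.

Emit:
drive_tool(steps=[[0, 0, -2, 0, 0, 0, 0], [0, 0, -4, 0, 0, 0, 0], [0, 0, -5.5, 0, 0, 0, 0], [0, 0, -7, 0, 0, 0, 0], [0, 0, -8.5, 0, 0, 0, 0], [0, 0, -10, 0, 0, 0, 0], [0, 0, -11, 0, 0, 0, 0], [0, 0, -12, 0, 0, 0, 0], [0, 0, -12, 0, 0, 0, 0], [0, 0, -12, 0, 0, 0, 0]])

```text
time_s: 6.62
eef_pos: [0.6114, -0.0279, 0.1989]
ee_rot: [[0.905, 0.425, 0.001], [0.425, -0.905, -0.0], [0.001, 0.001, -1.0]]
wrist_force: [1.7, 1.1, 2.4]
gripper_width: 0.003
finger_force: 1.2
```

Emit:
drive_tool(steps=[[0, 0, -1, 0, 0, 0, 0], [0, 0, -1, 0, 0, 0, 0], [0, 0, -1, 0, 0, 0, 0]])

```text
time_s: 6.87
eef_pos: [0.6114, -0.0279, 0.1981]
ee_rot: [[0.905, 0.425, 0.001], [0.425, -0.905, -0.0], [0.001, 0.001, -1.0]]
wrist_force: [1.0, -0.3, 3.6]
gripper_width: -0.002
finger_force: 1.7
```

Emit:
drive_tool(steps=[[0, 0, -1, 0, 0, 0, 0], [0, 0, -1, 0, 0, 0, 0], [0, 0, -1, 0, 0, 0, 0]])

```text
time_s: 7.12
eef_pos: [0.6114, -0.0279, 0.1974]
ee_rot: [[0.905, 0.425, 0.001], [0.425, -0.905, -0.0], [0.001, 0.001, -1.0]]
wrist_force: [1.8, 1.7, 3.7]
gripper_width: 0.002
finger_force: 2.6
```

Emit:
drive_tool(steps=[[0, 0, -1, 0, 0, 0, 0], [0, 0, -1, 0, 0, 0, 0], [0, 0, -1, 0, 0, 0, 0]])

```text
time_s: 7.37
eef_pos: [0.6114, -0.0279, 0.1967]
ee_rot: [[0.905, 0.425, 0.001], [0.425, -0.905, -0.0], [0.001, 0.001, -1.0]]
wrist_force: [0.7, 0.8, 7.2]
gripper_width: -0.004
finger_force: 3.3
```

Emit:
drive_tool(steps=[[0, 0, -0.5, 0, 0, 0, 0], [0, 0, -0.5, 0, 0, 0, 0]])

```text
time_s: 7.53
eef_pos: [0.6114, -0.0279, 0.1964]
ee_rot: [[0.905, 0.425, 0.001], [0.425, -0.905, -0.0], [0.001, 0.001, -1.0]]
wrist_force: [0.6, 0.5, 8.0]
gripper_width: 0.005
finger_force: 3.7
```

Blue shows the same rise at the same height, so it is seated. I'll lift high and cross to green.

Emit:
drive_tool(steps=[[0, 0, 5, 0, 0, 0, 0], [0, 0, 20, 0, 0, 0, 0], [0, 0, 45, 0, 0, 0, 0], [-20, 9, 50, 0, 0, 0, 0], [-52, 24, 50, 0, 0, 0, 0], [-84, 39, 50, 0, 0, 0, 0], [-112, 52, 50, 0, 0, 0, 0], [-130, 61, 50, 0, 0, 0, 0], [-137, 64, 48, 0, 0, 0, 0], [-137, 64, 40, 0, 0, 0, 0]])

```text
time_s: 8.37
eef_pos: [0.4729, 0.0366, 0.2352]
ee_rot: [[0.905, 0.426, 0.0], [0.426, -0.905, -0.001], [-0.0, 0.0, -1.0]]
wrist_force: [0.4, -0.4, -0.2]
gripper_width: 0.003
finger_force: 0.0
```

Emit:
drive_tool(steps=[[0, 0, -8, 0, 0, 0, 0], [0, 0, -18, 0, 0, 0, 0], [0, 0, -23, 0, 0, 0, 0], [0, 0, -25, 0, 0, 0, 0], [0, 0, -25, 0, 0, 0, 0], [0, 0, -25, 0, 0, 0, 0]])

```text
time_s: 8.87
eef_pos: [0.4746, 0.0358, 0.2099]
ee_rot: [[0.905, 0.424, -0.001], [0.424, -0.905, -0.0], [-0.001, -0.0, -1.0]]
wrist_force: [0.6, 0.3, 0.5]
gripper_width: 0.002
finger_force: 0.0
```

```bash
python3 - <<'E'
from h import *
from plant import r
im=viewer.camera("side"); s=r.sense(); tip=s["eef_pos"]+.173*s["ee_rot"][:,2]
print(tip, proj("side",tip), s["wrist_force"])
cv2.imwrite("pics/g1.png",cv2.resize(im[160:290,220:410],None,fx=4,fy=4,interpolation=cv2.INTER_CUBIC))
E
```

```text
[0.4746868  0.03586875 0.03731694] [276.43048316 235.0412885 ] [ 0.29335931 -0.6533389   0.38409822]
```

View pics/g1.png

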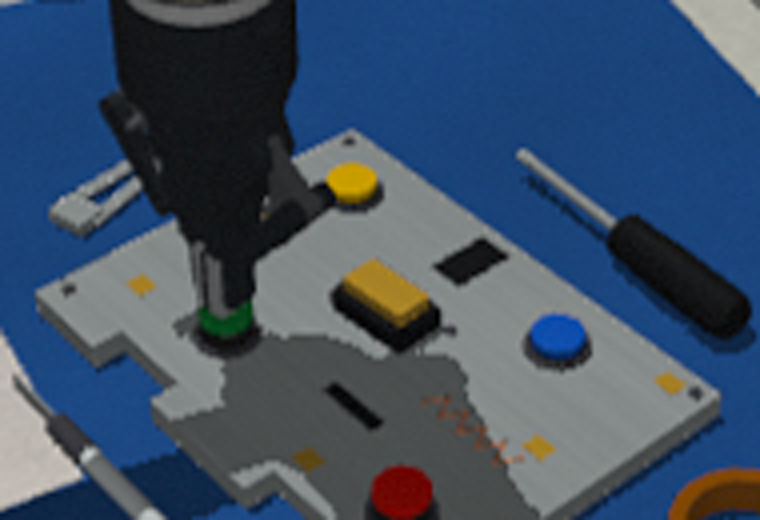

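Yellow (352,185) and blue (557,338) both sit low on their collars. The tips (225,310) are centred over green, so I'll press it next.

Emit:
drive_tool(steps=[[0, 0, -2, 0, 0, 0, 0], [0, 0, -3.5, 0, 0, 0, 0], [0, 0, -5, 0, 0, 0, 0], [0, 0, -6.5, 0, 0, 0, 0], [0, 0, -8, 0, 0, 0, 0], [0, 0, -9.5, 0, 0, 0, 0], [0, 0, -11, 0, 0, 0, 0], [0, 0, -12, 0, 0, 0, 0], [0, 0, -12, 0, 0, 0, 0], [0, 0, -12, 0, 0, 0, 0]])

```text
time_s: 9.75
eef_pos: [0.4744, 0.0361, 0.1984]
ee_rot: [[0.905, 0.425, 0.001], [0.425, -0.905, -0.0], [0.001, 0.001, -1.0]]
wrist_force: [0.5, 0.1, 2.6]
gripper_width: -0.002
finger_force: 1.3
```

Emit:
drive_tool(steps=[[0, 0, -1, 0, 0, 0, 0], [0, 0, -1, 0, 0, 0, 0], [0, 0, -1, 0, 0, 0, 0]])

```text
time_s: 10.0
eef_pos: [0.4744, 0.0361, 0.1976]
ee_rot: [[0.905, 0.425, 0.001], [0.425, -0.905, -0.0], [0.001, 0.001, -1.0]]
wrist_force: [1.2, -0.4, 4.3]
gripper_width: -0.004
finger_force: 2.2
```

Emit:
drive_tool(steps=[[0, 0, -1, 0, 0, 0, 0], [0, 0, -1, 0, 0, 0, 0], [0, 0, -1, 0, 0, 0, 0]])

```text
time_s: 10.25
eef_pos: [0.4744, 0.0361, 0.1969]
ee_rot: [[0.905, 0.425, 0.001], [0.425, -0.905, -0.0], [0.001, 0.001, -1.0]]
wrist_force: [0.2, -1.3, 6.4]
gripper_width: 0.002
finger_force: 3.1
```

Emit:
drive_tool(steps=[[0, 0, -0.5, 0, 0, 0, 0], [0, 0, -0.5, 0, 0, 0, 0], [0, 0, -0.5, 0, 0, 0, 0]])

```text
time_s: 10.5
eef_pos: [0.4744, 0.0361, 0.1965]
ee_rot: [[0.905, 0.425, 0.001], [0.425, -0.905, -0.0], [0.001, 0.001, -1.0]]
wrist_force: [-0.2, -0.9, 7.3]
gripper_width: 0.001
finger_force: 3.5
```

Emit:
drive_tool(steps=[[0, 0, 5, 0, 0, 0, 0], [0, 0, 20, 0, 0, 0, 0], [0, 0, 45, 0, 0, 0, 0], [0, 0, 80, 0, 0, 0, 0], [0, 0, 115, 0, 0, 0, 0], [0, 0, 150, 0, 0, 0, 0], [0, 0, 170, 0, 0, 0, 0], [0, 0, 180, 0, 0, 0, 0], [0, 0, 180, 0, 0, 0, 0], [0, 0, 180, 0, 0, 0, 0]])

```text
time_s: 11.33
eef_pos: [0.4738, 0.0362, 0.3742]
ee_rot: [[0.905, 0.425, -0.003], [0.425, -0.905, 0.0], [-0.002, -0.001, -1.0]]
wrist_force: [0.3, 0.2, -0.8]
gripper_width: -0.003
finger_force: 0.0
```

```bash
python3 - <<'E'
from h import *
im=viewer.camera("side")
cv2.imwrite("pics/end.png",cv2.resize(im[150:325,190:430],None,fx=3,fy=3,interpolation=cv2.INTER_CUBIC))
E
```

```text
(no output)
```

View pics/end.png

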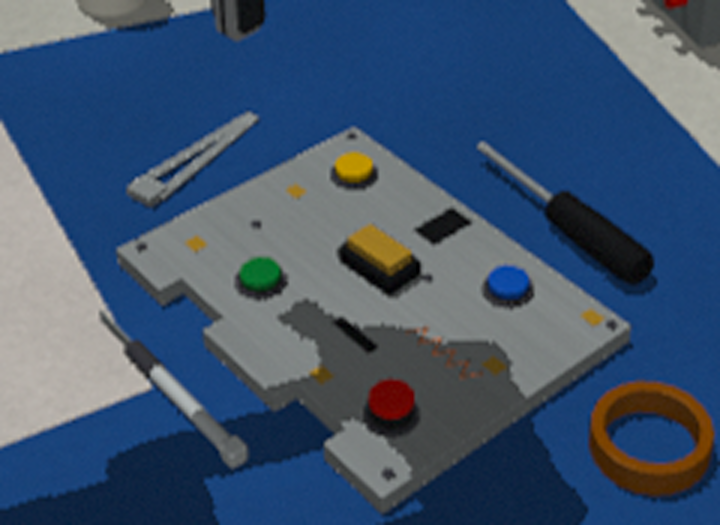

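Yellow (353,167), blue (508,283) and green (261,274) all sit low on their collars. Red (391,402) is still up, and the connector and tools haven't moved. I'll hand it in.

```bash
python3 -c "
from plant import r
print(r.finish_job())"
```

```text
the job is handed in; nothing more can be done
None
```

I pressed the yellow, blue and green fasteners down onto their collars in that order, at about 8 N at most; red is still up, nothing else looks moved in the last picture, and the job is handed in (about 11.4 s used; no verdict was returned).

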